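Clear the welding bench into the parts bins

TASK

Clear the loose fittings off the welding bench into the parts bins: the flat washer lying in the blue bin with the big hex nut set flat and squarely on top of it, both brass pipe couplings standing upright side by side on the floor of the yellow bin, and the copper torch nozzle standing upright, wide end down, in the red bin. Leave the green-and-white marker and the short steel bar offcut where they lie.

Things in the scene. Friction and masses are not known exactly. Their poses are not given: they have to be found in the camera images.
- bin_blue: blue plastic parts bin, 126 x 150 mm outside (x by y) and 35 mm high, walls and floor 5 mm thick (inside 116 x 140 mm), fixed to the table, open at the top. Origin at the centre of its underside (on the table), z up, x across its short side, y along its long side.
- bin_yellow: yellow plastic parts bin, 126 x 150 mm outside (x by y) and 35 mm high, walls and floor 5 mm thick (inside 116 x 140 mm), fixed to the table, open at the top. Origin at the centre of its underside (on the table), z up, x across its short side, y along its long side.
- bin_red: red plastic parts bin, 126 x 150 mm outside (x by y) and 35 mm high, walls and floor 5 mm thick (inside 116 x 140 mm), fixed to the table, open at the top. Origin at the centre of its underside (on the table), z up, x across its short side, y along its long side.
- washer: bright flat round metal washer, 56 mm outside diameter, 33 mm hole, 10 mm thick, about 110 g, lying flat on the table. Origin at the centre of its underside, z up.
- nut: big steel hex nut, 46 mm across flats, 53 mm across corners, 24 mm high, 30 mm bore, about 220 g, lying flat on the table. Origin at the centre of its underside, z up; x points square at one flat, so the flats face 0, 60, 120... degrees from x.
- coupling_a: one of two identical plain brass pipe couplings: an upright tube, 36 mm outside diameter, 24 mm bore, 40 mm tall, about 150 g, standing on the table. Origin at the centre of its lower end, z along its axis, up.
- coupling_b: one of two identical plain brass pipe couplings: an upright tube, 36 mm outside diameter, 24 mm bore, 40 mm tall, about 150 g, standing on the table. Origin at the centre of its lower end, z along its axis, up.
- nozzle: copper torch nozzle standing on its wide end, 50 mm tall: 28 mm diameter up to 32 mm height, then tapering to 20 mm at the top; narrow black band at the foot, about 80 g. Origin at the centre of its foot, z up.
- marker: loose flat marking stick, half green and half white, 100 x 12 x 8 mm, lying among the fittings; a bystander, not to be shifted. Origin at the centre of its underside, x along its length.
- offcut: loose short bar offcut of bright steel, 100 x 12 x 10 mm, lying among the fittings; a bystander, not to be shifted. Origin at the centre of its underside, x along its length.

How it is judged:
At the end, for the whole second after the job is handed in: Released, at rest, in the right bins (centres within 50 mm of bin centre in its x, 62 mm in y). Washer flat on the blue floor, nut flat on it, centres within 12 mm; couplings (yellow) and nozzle (red) upright on the floor. Tilt under 0.1 rad (couplings, nozzle 0.15), height within 4 mm (x of washer in the frame of bin_blue between -0.05 and 0.05 m and y of washer in the frame of bin_blue between -0.062 and 0.062 m and z of washer in the frame of bin_blue between 0.002 and 0.009 m and angle between each of washer, nut's own z axis and vertical below 0.1 rad and linear speed of each of washer, nut, coupling_a, coupling_b, nozzle below 0.02 m/s and x of nut in the frame of bin_blue between -0.05 and 0.05 m and y of nut in the frame of bin_blue between -0.062 and 0.062 m and z of nut in the frame of bin_blue between 0.012 and 0.019 m and horizontal distance between nut and washer below 0.012 m and x of coupling_a in the frame of bin_yellow between -0.05 and 0.05 m and y of coupling_a in the frame of bin_yellow between -0.062 and 0.062 m and z of coupling_a in the frame of bin_yellow between 0.002 and 0.009 m and angle between each of coupling_a, coupling_b, nozzle's own z axis and vertical below 0.15 rad and x of coupling_b in the frame of bin_yellow between -0.05 and 0.05 m and y of coupling_b in the frame of bin_yellow between -0.062 and 0.062 m and z of coupling_b in the frame of bin_yellow between 0.002 and 0.009 m and x of nozzle in the frame of bin_red between -0.05 and 0.05 m and y of nozzle in the frame of bin_red between -0.062 and 0.062 m and z of nozzle in the frame of bin_red between 0.002 and 0.009 m); the robot touches nothing.
It fails at once if the marker was shifted by more than 30 mm (distance of marker from where it was at the start of the episode above 0.03 m).
It fails at once if the offcut was shifted by more than 30 mm (distance of offcut from where it was at the start of the episode above 0.03 m).
It also fails if it takes over 136 s, if anything falls off the work surface, if the arm or the gripper's body presses on something with over 40 N, if the wrist force passes 120 N, or if a joint passes its speed limit or range.

ROBOT

A 6-joint arm with a two-finger parallel gripper is mounted at the origin on the work surface. World frame = base frame: x ahead of the robot, y to its left, z up, the work surface at z = 0. Lengths are in m, angles in rad, forces in N, time in s.
With the tool pointing down it reaches from about 0.35 to 0.85 m from the base axis. Payload 8.1 kg.
Tool frame: the origin (TCP) lies at the very end of the fingers, on their centre line; the grasp point (between the pads) lies 19 mm behind it; z points along the fingers, y is the direction in which the jaws open and shut (so a half turn about z gives the same grasp; the last joint's range is limited). The gripper opens to 93 mm and grips with 3 to 60 N. Pads are 15 mm wide; open, the fingers measure 128 mm over their backs; the gripper's body (75 mm by 188 mm) begins 65 mm behind the grasp point.
Start: joints at [-0.085, 0.13, 1.488, -0, 1.523, -0.085], TCP at [0.6, 0, 0.219] pointing down, gripper open.
Joint ranges: [-2.96, 2.96], [-0.89, 2.26], [0.02, 2.5], [-1.34, 4.48], [0, 2.73], [-2.66, 2.66]. Speed limits (rad/s): [2.39, 2.39, 2.79, 3.14, 3.14, 3.14].

INTERFACE

Orientations are given as a rotation vector (axis times angle).
In Python, from workcell import env gives the robot as it stands.
- The arm moves only by the tool carry_out, never from a script. Its argument "rows" is one flat list of numbers, 4 for each row, row after row: the shift along the world's x, y, z in cm, then the turn about the world's z in degrees. In form: [dx, dy, dz, turn, dx, dy, dz, turn, ...]. A call has 1 to 12 rows; each row is the pose to reach, as a shift and turn from the pose commanded when the call began; what a row does not reach only later rows make up. A row lasts 1/12 s, in which the tool goes at most 41.7 mm and 7.16 degrees, less where a joint would pass 70% of its speed; a pose out of reach is approached as far as the arm can. A call with a gripper value outside its range is refused whole. "fingers" is the finger opening in cm, from 0 to 9.3, set as the call begins (left out, the last holds). The fingers move at their own pace and stop on an object; the grip force is fixed at half the most. Time passes only in rows, so rows that repeat a pose let the fingers close. It gives the time, the measured TCP pose, the force and the opening at its end, in the units of the state.
- env.sense(): the state, without advancing time (a new reading comes with each control period).
- env.read_camera(name): name is "scene" or "side" or "wrist"; returns the picture (480x640x3 uint8, blue, green, red); there is no depth.
- env.calibration(name): a dict with "fovy" (degrees; the focal length in pixels is half the picture's height over the tangent of half this angle, whatever the lens; pixels are square), "cx", "cy" (the principal point, pixels), "world_to_cam" (4x4, takes a point from world to camera coordinates). Camera axes: x right, y up, looking along -z (the intrinsics and any distortion apply to the point x, -y, -z); pixel columns grow to the right and rows downward; lengths in m; the calibration is good to about 2 mm. A picture is of the moment at which its call begins: read the wrist's pose just before it. calibration takes no time and is no camera call; for the wrist camera it gives the pose at the moment of the call.
- env.close_job(): hands the job in, once; it reports no verdict.
The state is a dict: "clock": time; "joint_positions": joint angles; "dq": joint speeds; "joint_torque": joint torques, N m; "eef_pos": TCP position; "eef_rot": TCP orientation; "ft_force": force on the tool from outside, world axes, zero at the start; "moment": the same for the moment, N m; "width": finger opening in m.
Only numpy, scipy, OpenCV 4.12 (cv2) and the standard library are available. Lean on these libraries where they do the work, as an engineer would, in place of code of your own. Each camera call takes 0.05 s, during which the arm holds its last target. There are 200 camera calls.

## Working session

There is one attempt and no reset: what is moved stays moved. The work goes in short steps, Python scripts to look and compute and a tool call to move; the robot and the scene stay as the last step left them, time stands still between calls to the robot, and variables do not carry over. Pictures are saved under pics/ and viewed, about 12 in all and at most 16, crops included, and the job is handed in when it is done.

Besides the shell and the picture viewer there is one more tool, called after ">>>" by a JSON object that holds its "name" and its "arguments", one argument or row to a line. carry_out: Moves the arm, as the interface text tells. Its arguments: {"type":"object","properties":{"rows":{"type":"array"},"fingers":{"type":"number"}},"required":["rows"]}

```bash
mkdir -p pics; python3 - <<'E'
from workcell import env
import cv2
for n in("scene","side","wrist"):
    c=env.calibration(n); print(n,c)
    cv2.imwrite(f"pics/{n}0.png",env.read_camera(n))
print(env.sense())
E
```

```text
scene {'fovy': 50.33599881144973, 'cx': 334.5115060991045, 'cy': 247.7624604556857, 'world_to_cam': array([[-0.68367719,  0.72961104,  0.01591347,  0.36091036],
       [-0.58136413, -0.55768537,  0.59245487,  0.30554195],
       [ 0.44113632,  0.39579636,  0.80544645, -1.38915798],
       [ 0.        ,  0.        ,  0.        ,  1.        ]])}
side {'fovy': 56.253381655657265, 'cx': 322.5007548797595, 'cy': 243.1232299540588, 'world_to_cam': array([[ 0.8052791 , -0.59258244,  0.01927748, -0.42250296],
       [ 0.35894288,  0.51314174,  0.77964451, -0.24667157],
       [-0.47189573, -0.62091191,  0.62592557, -0.55506143],
       [ 0.        ,  0.        ,  0.        ,  1.        ]])}
wrist {'fovy': 62.14204120161211, 'cx': 313.36311172109936, 'cy': 239.39863064215996, 'world_to_cam': array([[ 9.99999206e-01, -3.55389097e-06, -1.26043832e-03,
        -5.98869148e-01],
       [-3.05008815e-04,  9.69593757e-01, -2.44719950e-01,
         2.79171359e-02],
       [ 1.22298283e-03,  2.44720140e-01,  9.69592985e-01,
        -3.88637185e-01],
       [ 0.00000000e+00,  0.00000000e+00,  0.00000000e+00,
         1.00000000e+00]])}
{'clock': 0.15, 'joint_positions': array([-8.54040419e-02,  1.31008781e-01,  1.48901744e+00, -8.34200224e-06,
        1.52299606e+00, -8.53896823e-02]), 'dq': array([ 0.00130887, -0.0023875 , -0.00195423,  0.00066069, -0.00159494,
        0.00017327]), 'joint_torque': array([ 8.59073725e-05, -5.60473788e+01, -4.92333663e+01,  7.68201635e-02,
        3.05504061e-02, -1.41810942e-04]), 'eef_pos': array([5.99565554e-01, 5.39543933e-05, 2.17822238e-01]), 'eef_rot': array([-2.22068735e+00, -2.22065636e+00,  1.45619206e-03]), 'ft_force': array([ 0.18752975, -0.78660059,  0.37959013]), 'moment': array([ 0.03025288,  0.06955696, -0.02008868]), 'width': 0.09299357256318366}
```

View pics/scene0.png

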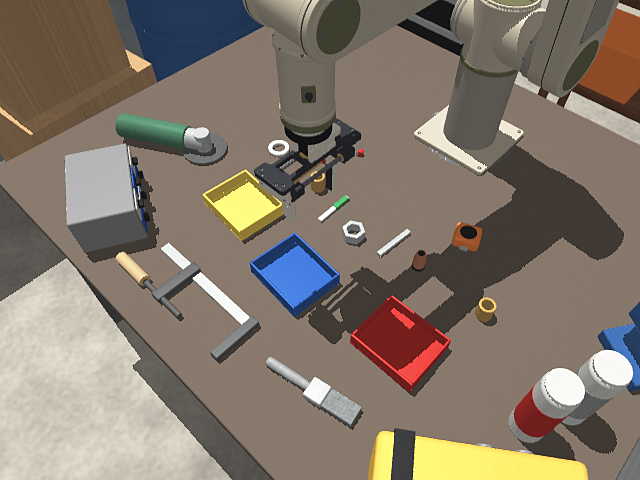

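View pics/side0.png

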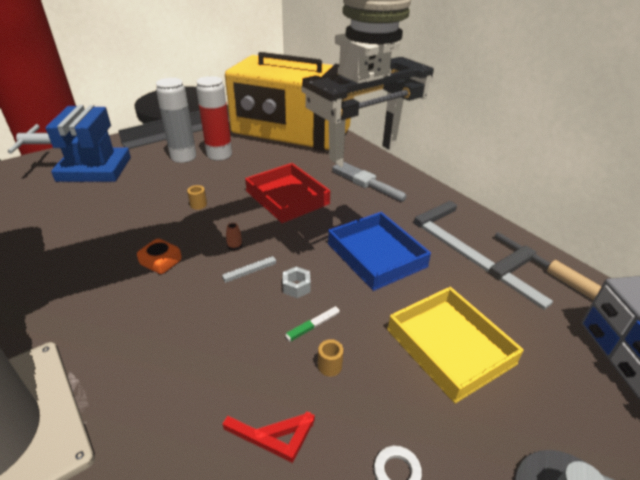

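View pics/wrist0.png

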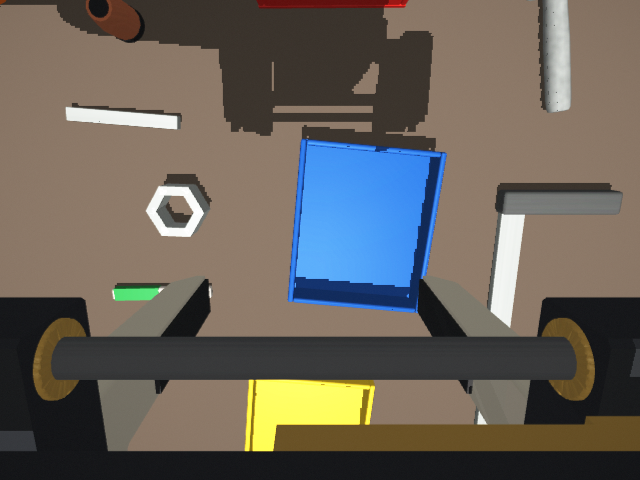

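Scene and side show: washer (scene 279,148; side 398,468), coupling near it (318,180 / 330,348), second coupling (487,302 / 196,189), nut (354,228 / 296,275), nozzle (421,253 / 233,226), three bins, marker, offcut. Now casting rays from both views.

```bash
cat > h.py <<'E'
import numpy as np, cv2
from workcell import env
def cast(c,px,z):
    f=240/np.tan(np.radians(c["fovy"])/2); M=np.array(c["world_to_cam"]); R,t=M[:3,:3],M[:3,3]
    px=np.atleast_2d(px).astype(float)
    d=np.c_[(px[:,0]-c["cx"])/f,-(px[:,1]-c["cy"])/f,-np.ones(len(px))]@R
    o=-R.T@t
    return (o+d*((z-o[2])/d[:,2])[:,None])[:,:2]
def project(c,P):
    f=240/np.tan(np.radians(c["fovy"])/2); M=np.array(c["world_to_cam"])
    q=np.atleast_2d(P)@M[:3,:3].T+M[:3,3]
    return np.c_[c["cx"]-f*q[:,0]/q[:,2],c["cy"]+f*q[:,1]/q[:,2]]
def blobs(mask,amin=60):
    cs,_=cv2.findContours(mask.astype(np.uint8),cv2.RETR_EXTERNAL,cv2.CHAIN_APPROX_NONE)
    return [c for c in cs if cv2.contourArea(c)>amin]
E
python3 - <<'E'
from h import *
np.set_printoptions(precision=4,suppress=True)
S={n:(env.calibration(n),cv2.imread(f"pics/{n}0.png")) for n in("scene","side","wrist")}
pts={"washer":((279,148),(398,468),.01),"cA":((318,181),(330,348),.04),"cB":((487,302),(196,189),.04),"nut":((354,228),(296,275),.024),"nozzle":((421,252),(233,226),.05),
"mark_g":((346,200),(291,333),.008),"mark_w":((322,216),(337,312),.008),"off1":((381,252),(226,276),.01),"off2":((408,233),(273,262),.01)}
for k,(a,b,z) in pts.items(): print(k,cast(S["scene"][0],a,z),cast(S["side"][0],b,z))
# bins: rim outline -> quad from min area rect of rim points cast at z=.035
for n in S:
    c,im=S[n]; hsv=cv2.cvtColor(im,cv2.COLOR_BGR2HSV); H,s,v=cv2.split(hsv)
    for nm,m in (("blue",(abs(H.astype(int)-110)<12)),("yellow",abs(H.astype(int)-28)<5),("red",(H<5)|(H>176))):
        for b in blobs(m&(s>170)&(v>50),3000):
            p=cast(c,b[:,0],.035); print(n,nm,cv2.boundingRect(b),cv2.minAreaRect((p*1000).astype(np.float32)))
E
```

```text
washer [[ 0.3965 -0.322 ]] [[ 0.3938 -0.3281]]
cA [[ 0.431  -0.1459]] [[ 0.4193 -0.1596]]
cB [[0.4344 0.3342]] [[0.4393 0.3347]]
nut [[0.4684 0.0045]] [[0.4731 0.0071]]
nozzle [[0.4342 0.1646]] [[0.4366 0.161 ]]
mark_g [[ 0.4074 -0.0751]] [[ 0.4036 -0.0826]]
mark_w [[ 0.4837 -0.0819]] [[ 0.4878 -0.0893]]
off1 [[0.4689 0.0867]] [[0.3802 0.0879]]
off2 [[0.3846 0.0968]] [[0.4664 0.0726]]
scene blue (250, 233, 89, 83) ((650.2432861328125, -2.5835113525390625), (163.13095092773438, 135.5685272216797), 84.67823028564453)
scene red (350, 295, 101, 97) ((620.4527587890625, 257.1891784667969), (139.02993774414062, 153.3863983154297), 0.3858366906642914)
side blue (329, 214, 101, 75) ((628.9696044921875, -22.963768005371094), (171.86920166015625, 141.6775360107422), 84.9385986328125)
side yellow (392, 288, 130, 101) ((588.4578247070312, -240.19464111328125), (147.8666229248047, 123.144775390625), 84.9886245727539)
side red (0, 0, 73, 136) ((346.44891357421875, 1733.600830078125), (1832.2320556640625, 183.53773498535156), 82.87593078613281)
wrist blue (288, 139, 159, 174) ((643.5616455078125, -11.164581298828125), (148.59361267089844, 124.71292877197266), 84.65225219726562)
```

>>> {"name": "carry_out", "arguments": {
  "rows": [-20.5,-32.5,0,0,-20.5,-32.5,0,0,-20.5,-32.5,0,0,-20.5,-32.5,0,0,-20.5,-32.5,0,0,-20.5,-32.5,0,0,-20.5,-32.5,0,0,-20.5,-32.5,0,0,-20.5,-32.5,0,0,-20.5,-32.5,0,0,-20.5,-32.5,0,0,-20.5,-32.5,0,0]
}}

```text
clock: 1.15
eef_pos: [0.3949, -0.3248, 0.2184]
eef_rot: [-2.223, -2.219, -0.001]
ft_force: [-0.5, 0.5, 0.6]
width: 0.0929
```

```bash
python3 - <<'E'
from h import *
s=env.sense(); print(s["clock"],s["eef_pos"],s["eef_rot"])
c=env.calibration("wrist"); np.save("pics/w1.npy",c,allow_pickle=True)
im=env.read_camera("wrist"); cv2.imwrite("pics/w1.png",im)
H,S,V=cv2.split(cv2.cvtColor(im,cv2.COLOR_BGR2HSV))
print("tcp px",project(c,[s["eef_pos"]]))
for b in blobs((S<50)&(V>170),300): 
    p=cast(c,b[:,0],.01); print("white",cv2.boundingRect(b),cv2.minEnclosingCircle((p*1000).astype(np.float32)))
for b in blobs((abs(H.astype(int)-28)<6)&(S>170)&(V>60),3000):
    p=cast(c,b[:,0],.035); print("yellow",cv2.boundingRect(b),cv2.minAreaRect((p*1000).astype(np.float32)))
E
```

```text
1.15 [ 0.39488265 -0.32484879  0.2183602 ] [-2.22301805e+00 -2.21892595e+00 -1.01538368e-03]
tcp px [[314.15910507 296.78271991]]
white (437, 380, 39, 31) ((546.7034301757812, -521.865478515625), 26.963781356811523)
white (284, 188, 58, 57) ((394.0646057128906, -328.1929931640625), 27.573429107666016)
yellow (445, 12, 195, 199) ((583.986572265625, -238.73297119140625), (149.0767364501953, 136.74705505371094), 84.85069274902344)
```

View pics/w1.png

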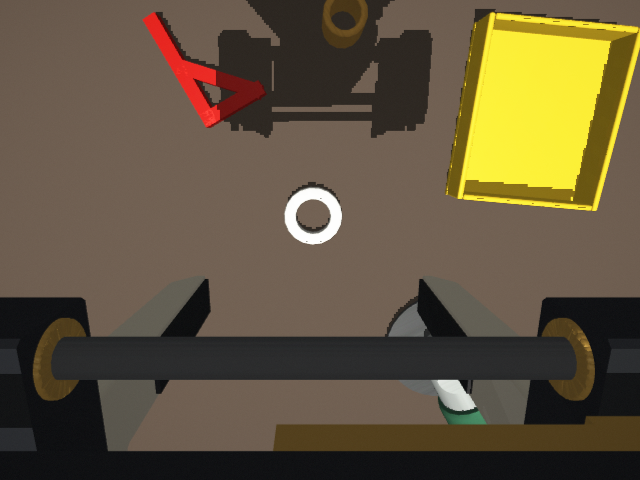

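Washer at wrist px (313,216) → (0.394, −0.328), radius 27.6 mm vs. 28 expected; yellow bin top right, coupling A above. Descending.

>>> {"name": "carry_out", "arguments": {
  "rows": [-0.1,-0.3,-4,0,-0.1,-0.3,-8,0,-0.1,-0.3,-12,0,-0.1,-0.3,-16,0,-0.1,-0.3,-18.5,0,-0.1,-0.3,-20.5,0,-0.1,-0.3,-21.4,0,-0.1,-0.3,-21.5,0,-0.1,-0.3,-21.5,0]
}}

```text
clock: 1.95
eef_pos: [0.3949, -0.3273, 0.0041]
eef_rot: [2.22, 2.223, 0.0]
ft_force: [0.4, -0.1, 0.1]
width: 0.0932
```

>>> {"name": "carry_out", "arguments": {
  "fingers": 4,
  "rows": [0,0,0,0,0,0,0,0,0,0,0,0,0,0,0,0,0,0,0,0,0,0,0,0,0,0,0,0,0,0,0,0]
}}

```text
clock: 2.62
eef_pos: [0.3941, -0.3282, 0.0039]
eef_rot: [2.221, 2.221, -0.0]
ft_force: [-0.4, 0.3, 3.1]
width: 0.0544
```

>>> {"name": "carry_out", "arguments": {
  "rows": [0,0,2,0,0,0,5,0,0,0,9,0,2,2.5,11,0,4.3,5.4,11,0,6.7,8.5,11,0,9.1,11.5,11,0,11.5,14.6,11,0,13.9,17.6,11,0,16.3,20.7,11,0,18.7,23.7,11,0,18.7,23.7,11,0]
}}

```text
clock: 3.62
eef_pos: [0.5839, -0.0853, 0.1133]
eef_rot: [-2.216, -2.226, -0.004]
ft_force: [0.5, -0.0, -0.7]
width: 0.0543
```

>>> {"name": "carry_out", "arguments": {
  "rows": [2.3,2.9,0,0,4.5,5.7,0,-2,5.8,7.4,0,-4,6.3,8,0,-5,6.3,8,-3,-5,6.3,8,-6,-5,6.3,8,-8.5,-5,6.3,8,-9.8,-5,6.3,8,-10.4,-5,6.3,8,-10.4,-5,6.3,8,-10.4,-5]
}}

```text
clock: 4.53
eef_pos: [0.6443, -0.0113, 0.0102]
eef_rot: [2.316, 2.122, 0.0]
ft_force: [0.9, 0.0, -0.1]
width: 0.0545
```

>>> {"name": "carry_out", "arguments": {
  "rows": [0,0,-0.1,0,0,0,-0.1,0,0,0,-0.1,0]
}}

```text
clock: 4.78
eef_pos: [0.6444, -0.0111, 0.0092]
eef_rot: [2.316, 2.122, 0.001]
ft_force: [-0.0, -0.1, -0.6]
width: 0.0544
```

>>> {"name": "carry_out", "arguments": {
  "fingers": 7,
  "rows": [0,0,0,0,0,0,0,0,0,0,0,0,0,0,0,0,0,0,3,0,0,0,7,0,0,0,11,0,0,0,15,0,0,0,19,0,0,0,21,0,0,0,21,0]
}}

```text
clock: 5.7
eef_pos: [0.6474, -0.0113, 0.2269]
eef_rot: [2.31, 2.117, 0.012]
ft_force: [-0.0, -0.5, 1.4]
width: 0.0701
```

```bash
python3 - <<'E'
from h import *
np.set_printoptions(precision=4,suppress=True)
s=env.sense(); print(s["clock"],s["eef_pos"],s["eef_rot"],s["ft_force"])
c=env.calibration("wrist"); np.save("pics/w2.npy",c,allow_pickle=True)
im=env.read_camera("wrist"); cv2.imwrite("pics/w2.png",im)
H,S,V=cv2.split(cv2.cvtColor(im,cv2.COLOR_BGR2HSV)); H=H.astype(int)
for b in blobs((S<60)&(V>140),150): 
    p=cast(c,b[:,0],.015); print("white",cv2.boundingRect(b),cv2.minEnclosingCircle((p*1000).astype(np.float32)))
for b in blobs((abs(H-110)<12)&(S>150)&(V>60),3000):
    p=cast(c,b[:,0],.035); print("blue",cv2.boundingRect(b),cv2.minAreaRect((p*1000).astype(np.float32)))
for b in blobs(((H<5)|(H>176))&(S>170)&(V>60),3000):
    p=cast(c,b[:,0],.035); print("red",cv2.boundingRect(b),cv2.minAreaRect((p*1000).astype(np.float32)))
E
```

```text
5.7 [ 0.6474 -0.0113  0.2269] [2.3098 2.1165 0.0123] [-0.0119 -0.5167  1.3605]
white (118, 286, 55, 14) ((473.69622802734375, -79.26887512207031), 26.96076011657715)
white (94, 189, 58, 51) ((467.5314636230469, 2.4152114391326904), 27.41354751586914)
white (445, 187, 24, 134) ((788.4605712890625, -69.30744171142578), 69.9622802734375)
white (279, 183, 58, 57) ((643.9840087890625, -10.644277572631836), 27.76055145263672)
white (6, 121, 112, 14) ((429.36297607421875, 85.99372863769531), 49.55186462402344)
white (607, 0, 33, 306) ((957.8182373046875, 4.310577392578125), 143.64352416992188)
white (468, 0, 31, 84) ((809.8243408203125, 126.20872497558594), 35.28684616088867)
blue (236, 132, 143, 161) ((643.8167724609375, -11.047103881835938), (147.99755859375, 124.70076751708984), 84.7271499633789)
```

View pics/w2.png

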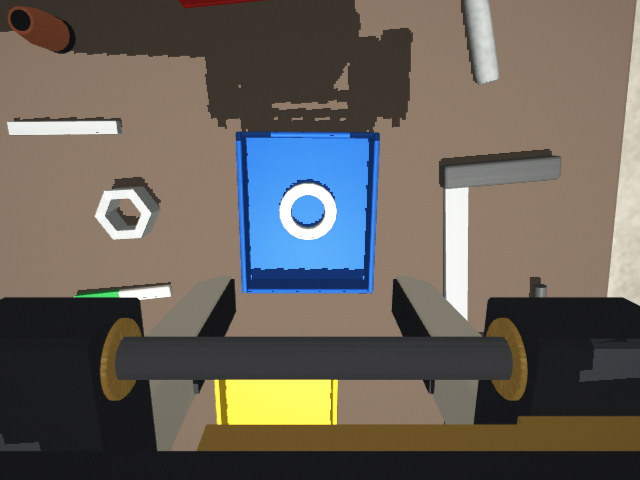

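Washer sits at (0.644, −0.011) in the blue bin, centred (wrist px 307,212). Next the nut (px 126,213).

>>> {"name": "carry_out", "arguments": {
  "fingers": 9.3,
  "rows": [-4,0.3,0,0,-8,0.7,0,2,-12,1,0,4,-15.5,1.3,0,5,-17.4,1.5,0,5,-17.4,1.5,0,5,-17.4,1.5,0,5,-17.4,1.5,0,5]
}}

```text
clock: 6.42
eef_pos: [0.4701, 0.004, 0.2179]
eef_rot: [-2.221, -2.221, 0.001]
ft_force: [-0.5, 0.6, -0.0]
width: 0.0931
```

```bash
python3 - <<'E'
from h import *
np.set_printoptions(precision=4,suppress=True)
s=env.sense(); print(s["clock"],s["eef_pos"],s["eef_rot"],s["ft_force"])
c=env.calibration("wrist")
im=env.read_camera("wrist"); cv2.imwrite("pics/w3.png",im)
H,S,V=cv2.split(cv2.cvtColor(im,cv2.COLOR_BGR2HSV)); H=H.astype(int)
for b in blobs((S<60)&(V>200),150): 
    p=(cast(c,b[:,0],.024)*1000).astype(np.float32); print("white",cv2.boundingRect(b),cv2.minEnclosingCircle(p))
    q=cv2.approxPolyDP(cv2.convexHull(p),5,True)[:,0]
    if len(q)==6:
        e=np.roll(q,-1,0)-q; print(q, np.degrees(np.arctan2(e[:,1],e[:,0]))%60,np.linalg.norm(e,axis=1),q.mean(0))
cv2.imwrite("pics/w3c.png",im)
E
```

```text
6.4167 [0.4701 0.004  0.2179] [-2.2213 -2.221   0.0006] [-0.5422  0.6172 -0.0103]
white (287, 291, 52, 12) ((468.7972412109375, -75.51020812988281), 25.03729248046875)
white (620, 218, 20, 79) ((774.5152587890625, -36.75068283081055), 39.31523132324219)
white (468, 201, 58, 56) ((638.9116821289062, -8.819840431213379), 26.902292251586914)
white (287, 191, 58, 50) ((471.6205749511719, 3.6328818798065186), 26.20131492614746)
[[458.5612  26.3475]
 [445.5882   5.2882]
 [457.2877 -18.3004]
 [484.253  -19.2608]
 [497.797    2.4933]
 [483.8195  26.3456]] [58.3662 56.3804 57.9603 58.0937  0.3705 59.9956] [24.7344 26.3306 26.9824 25.6258 27.646  25.2583] [471.2177   3.8189]
white (272, 126, 48, 8) ((454.234619140625, 79.83499145507812), 20.604633331298828)
```

View pics/w3.png

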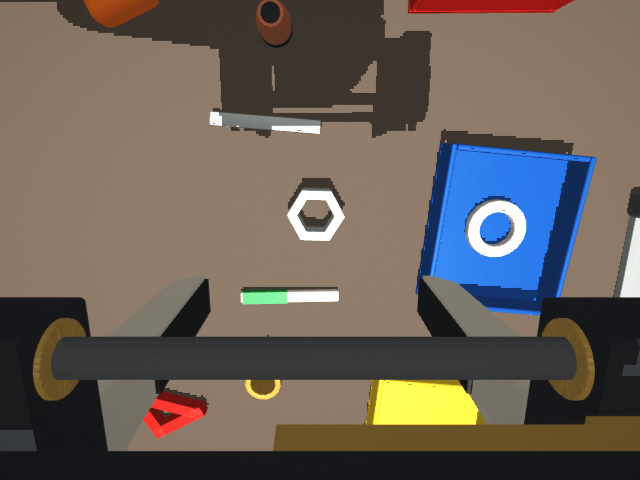

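>>> {"name": "carry_out", "arguments": {
  "fingers": 7.5,
  "rows": [0.1,0,-3,7,0.1,0,-6,14,0.1,0,-9,21,0.1,0,-13,28.5,0.1,0,-17,28.5,0.1,0,-19.5,28.5,0.1,0,-21,28.5,0.1,0,-21.5,28.5,0.1,0,-21.5,28.5,0.1,0,-21.5,28.5]
}}

```text
clock: 7.3
eef_pos: [0.4714, 0.0039, 0.0033]
eef_rot: [-1.606, -2.699, 0.001]
ft_force: [0.5, -1.2, 0.6]
width: 0.0747
```

>>> {"name": "carry_out", "arguments": {
  "fingers": 3,
  "rows": [0,0,0,0,0,0,0,0,0,0,0,0,0,0,0,0,0,0,0,0,0,0,0,0,0,0,0,0]
}}

```text
clock: 7.88
eef_pos: [0.4713, 0.004, 0.0039]
eef_rot: [1.606, 2.699, 0.0]
ft_force: [-0.1, 0.7, 2.2]
width: 0.0459
```

>>> {"name": "carry_out", "arguments": {
  "rows": [0,0,2,0,0,0,5,0,0,0,8,0,3,-0.2,9,0,6.5,-0.5,9,0,10,-0.9,9,0,13.5,-1.2,9,0,16,-1.4,9,0,17.3,-1.5,9,0,17.3,-1.5,9,0,17.3,-1.5,9,0]
}}

```text
clock: 8.8
eef_pos: [0.6434, -0.0109, 0.0925]
eef_rot: [-1.605, -2.698, 0.001]
ft_force: [-0.5, -0.2, -3.1]
width: 0.0457
```

>>> {"name": "carry_out", "arguments": {
  "rows": [0,0,-2.5,0,0,0,-5,0,0,0,-6.5,0,0,0,-7.1,0,0,0,-7.4,0,0,0,-7.5,0,0,0,-7.5,0,0,0,-7.5,0]
}}

```text
clock: 9.47
eef_pos: [0.6444, -0.011, 0.0195]
eef_rot: [1.606, 2.699, 0.001]
ft_force: [-0.0, 0.4, -1.5]
width: 0.046
```

>>> {"name": "carry_out", "arguments": {
  "fingers": 7,
  "rows": [0,0,-0.1,0,0,0,-0.1,0,0,0,-0.1,0,0,0,-0.1,0,0,0,-0.1,0,0,0,3,0,0,0,7,0,0,0,11,0,0,0,15,-7,0,0,18,-14,0,0,20,-21,0,0,20,-28.5]
}}

```text
clock: 10.47
eef_pos: [0.647, -0.0112, 0.2262]
eef_rot: [2.216, 2.216, 0.01]
ft_force: [-0.1, -1.2, 0.0]
width: 0.0698
```

>>> {"name": "carry_out", "arguments": {
  "fingers": 9.3,
  "rows": [0,0,0,0,0,0,0,0,0,0,0,0]
}}

```text
clock: 10.72
eef_pos: [0.6432, -0.0109, 0.2171]
eef_rot: [-2.209, -2.231, 0.002]
ft_force: [-0.7, 0.2, -0.7]
width: 0.0855
```

```bash
python3 - <<'E'
from h import *
np.set_printoptions(precision=4,suppress=True)
s=env.sense(); print(s["clock"],s["eef_pos"],s["eef_rot"])
c=env.calibration("wrist"); print(project(c,[[.644,-.011,.039]]))
im=env.read_camera("wrist"); cv2.imwrite("pics/w4.png",im[90:360,130:530])
H,S,V=cv2.split(cv2.cvtColor(im,cv2.COLOR_BGR2HSV)); H=H.astype(int)
for b in blobs((S<60)&(V>140),300): 
    p=(cast(c,b[:,0],.039)*1000).astype(np.float32); print("white",cv2.boundingRect(b),cv2.minEnclosingCircle(p))
E
```

```text
10.7167 [ 0.6432 -0.0109  0.2171] [-2.2088 -2.2314  0.0024]
[[315.0069 218.8891]]
white (436, 386, 23, 39) ((777.2218017578125, -197.9248046875), 23.789039611816406)
white (112, 275, 56, 12) ((484.29150390625, -70.71067810058594), 25.012128829956055)
white (449, 204, 32, 98) ((777.2393188476562, -41.63029479980469), 46.20893096923828)
white (286, 185, 61, 61) ((644.6535034179688, -9.106559753417969), 28.199216842651367)
white (615, 178, 25, 119) ((931.3839111328125, -26.362125396728516), 54.9733772277832)
white (14, 90, 116, 26) ((443.628173828125, 82.82205200195312), 46.7204704284668)
white (500, 0, 24, 101) ((798.1627197265625, 126.74302673339844), 38.08293914794922)
```

View pics/w4.png

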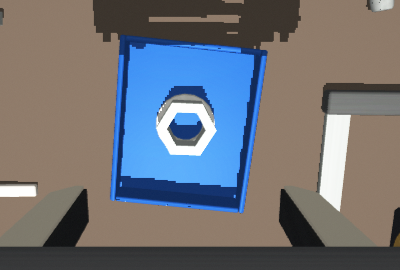

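Nut sits centred on the washer (crop 186,129 = full 316,219; predicted 315,219). Next coupling A.

>>> {"name": "carry_out", "arguments": {
  "fingers": 9.3,
  "rows": [-3.3,-2.1,0,0,-6.6,-4.2,0,0,-9.9,-6.3,0,0,-13.2,-8.4,0,0,-16.5,-10.5,0,0,-19.8,-12.6,0,0,-21.9,-14.2,0,0,-21.9,-14.2,0,0,-21.9,-14.2,0,0,-21.9,-14.2,0,0]
}}

```text
clock: 11.6
eef_pos: [0.4251, -0.1527, 0.2182]
eef_rot: [-2.214, -2.228, -0.0]
ft_force: [0.9, 0.7, -0.1]
width: 0.0933
```

```bash
cat > brass.py <<'E'
from h import *
import sys
np.set_printoptions(precision=4,suppress=True)
s=env.sense(); print(s["clock"],s["eef_pos"],s["eef_rot"])
c=env.calibration("wrist"); p0=project(c,[[*s["eef_pos"][:2],.04]])[0]; print("expected px",p0)
im=env.read_camera("wrist"); x,y=int(p0[0]),int(p0[1]); cv2.imwrite(sys.argv[1],im)
H,S,V=cv2.split(cv2.cvtColor(im,cv2.COLOR_BGR2HSV)); H=H.astype(int)
print(im[y-30:y+60:10,x].tolist())
for b in blobs((H>8)&(H<24)&(S>125)&(V>80),200): 
    q=(cast(c,b[:,0],.04)*1000).astype(np.float32); print("brass",cv2.boundingRect(b),cv2.minEnclosingCircle(q))
E
python3 brass.py pics/w5.png
```

```text
11.6 [ 0.4251 -0.1527  0.2182] [-2.2136 -2.2284 -0.0004]
expected px [313.7209 218.8332]
[[45, 52, 60], [45, 52, 60], [35, 79, 105], [45, 52, 58], [43, 51, 58], [36, 78, 104], [104, 121, 141], [105, 122, 141], [104, 121, 141]]
brass (273, 416, 367, 35) ((572.7342529296875, -393.18524169921875), 187.74017333984375)
brass (542, 318, 53, 82) ((671.723388671875, -289.56732177734375), 47.68343734741211)
brass (33, 318, 53, 83) ((180.0283203125, -292.7794494628906), 47.66520690917969)
brass (532, 243, 34, 62) ((640.8377685546875, -202.44757080078125), 30.429248809814453)
brass (418, 218, 142, 61) ((580.586181640625, -183.19717407226562), 64.60395812988281)
brass (293, 215, 29, 28) ((419.6152038574219, -161.08316040039062), 13.074752807617188)
brass (289, 201, 39, 44) ((421.5041809082031, -157.0108184814453), 20.045076370239258)
```

View pics/w5.png

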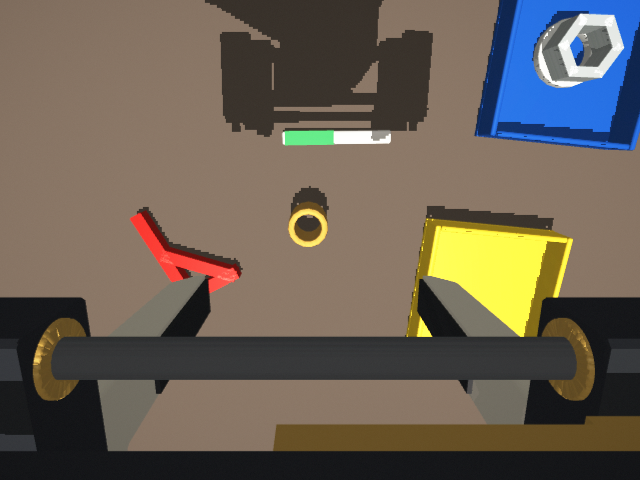

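Coupling A's top ring is at px (308,226) → (0.420, −0.159), agreeing with the side view.

>>> {"name": "carry_out", "arguments": {
  "fingers": 6.5,
  "rows": [-0.5,-0.6,-3,0,-0.5,-0.6,-6,0,-0.5,-0.6,-10,0,-0.5,-0.6,-14,0,-0.5,-0.6,-17,0,-0.5,-0.6,-19.5,0,-0.5,-0.6,-20.8,0,-0.5,-0.6,-21.4,0,-0.5,-0.6,-21.4,0,-0.5,-0.6,-21.4,0]
}}

```text
clock: 12.48
eef_pos: [0.4207, -0.1587, 0.005]
eef_rot: [-2.213, -2.229, -0.0]
ft_force: [0.7, 0.3, 0.2]
width: 0.065
```

>>> {"name": "carry_out", "arguments": {
  "fingers": 2,
  "rows": [0,0,0,0,0,0,0,0,0,0,0,0,0,0,0,0,0,0,0,0,0,0,0,0,0,0,0,0]
}}

```text
clock: 13.07
eef_pos: [0.4204, -0.1593, 0.0052]
eef_rot: [2.214, 2.227, 0.0]
ft_force: [-1.1, 0.0, 5.1]
width: 0.0361
```

>>> {"name": "carry_out", "arguments": {
  "rows": [0,0,2,0,0,0,5,0,0,0,9,0,3,-2,11,0,6,-4.1,11,0,9,-6.1,11,0,12,-8.2,11,0,14.5,-10,11,0,16.5,-11.3,11,0,16.5,-11.3,11,0,16.5,-11.3,11,0]
}}

```text
clock: 13.98
eef_pos: [0.5849, -0.2722, 0.1131]
eef_rot: [-2.214, -2.226, 0.001]
ft_force: [-0.4, -0.2, -1.0]
width: 0.0363
```

>>> {"name": "carry_out", "arguments": {
  "rows": [0,0,-2.5,0,0,0,-5.5,0,0,0,-8,0,0,0,-9.5,0,0,0,-10.2,0,0,0,-10.4,0,0,0,-10.5,0,0,0,-10.5,0,0,0,-10.5,0]
}}

```text
clock: 14.73
eef_pos: [0.5856, -0.2723, 0.0108]
eef_rot: [2.214, 2.227, 0.001]
ft_force: [0.2, 0.1, -1.7]
width: 0.0364
```

>>> {"name": "carry_out", "arguments": {
  "fingers": 6,
  "rows": [0,0,-0.1,0,0,0,-0.1,0,0,0,-0.1,0,0,0,-0.1,0,0,0,-0.1,0,0,0,2,0,0,0,5,0,0,0,9,0,0,0,13,0,0,0,17,0,0,0,21,0,0,0,21,0]
}}

```text
clock: 15.73
eef_pos: [0.5889, -0.2741, 0.2312]
eef_rot: [2.204, 2.218, 0.006]
ft_force: [1.9, -0.6, 2.2]
width: 0.06
```

```bash
python3 brass.py pics/w6.png
```

```text
15.7333 [ 0.5889 -0.2741  0.2312] [2.2044 2.2176 0.0063]
expected px [310.8557 214.3743]
[[26, 117, 141], [25, 59, 79], [87, 249, 254], [25, 114, 139], [28, 61, 84], [25, 102, 127], [19, 93, 114], [65, 243, 251], [82, 96, 112]]
brass (190, 425, 268, 25) ((603.6715698242188, -508.545166015625), 141.2213592529297)
brass (477, 319, 21, 81) ((764.4420166015625, -423.108154296875), 46.66921615600586)
brass (130, 319, 20, 81) ((422.173828125, -422.262451171875), 45.8482551574707)
brass (245, 80, 149, 175) ((591.0505981445312, -235.2403106689453), 92.5548095703125)
```

View pics/w6.png

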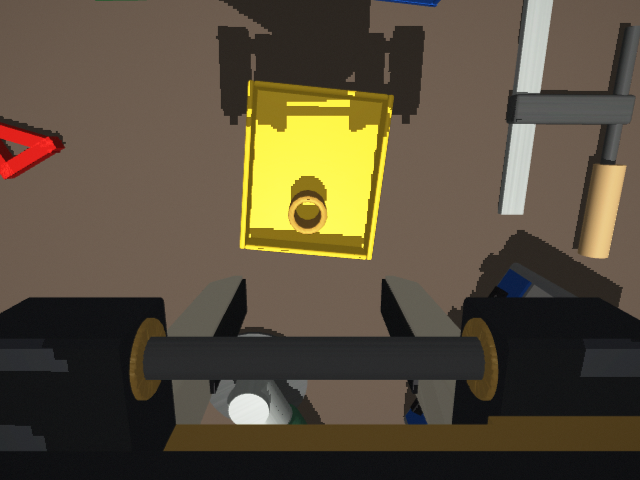

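Coupling A stands in the yellow bin (px 308,212). On to coupling B.

>>> {"name": "carry_out", "arguments": {
  "fingers": 9.3,
  "rows": [-0.8,3.5,0,0,-1.7,7.1,0,0,-2.6,10.7,0,0,-3.5,14.3,0,0,-4.4,17.9,0,0,-5.3,21.5,0,0,-6.2,25.1,0,0,-7.1,28.7,0,0,-8,32.3,0,0,-8.9,35.9,0,0,-9.8,39.5,0,0,-9.8,39.5,0,0]
}}

```text
clock: 16.78
eef_pos: [0.4848, 0.1285, 0.2186]
eef_rot: [-2.207, -2.231, -0.001]
ft_force: [-0.2, -1.6, -0.1]
width: 0.0929
```

>>> {"name": "carry_out", "arguments": {
  "rows": [-0.8,3.5,0,0,-1.7,7.1,0,0,-2.6,10.7,0,0,-3.5,14.3,0,0,-4.4,17.9,0,0,-5.1,21.1,0,0,-5.1,21.1,0,0,-5.1,21.1,0,0,-5.1,21.1,0,0]
}}

```text
clock: 17.53
eef_pos: [0.4359, 0.3333, 0.2187]
eef_rot: [2.214, 2.228, -0.003]
ft_force: [0.4, -1.0, -0.5]
width: 0.0932
```

```bash
python3 brass.py pics/w7.png
```

```text
17.5333 [0.4359 0.3333 0.2187] [ 2.2142  2.2284 -0.0026]
expected px [313.9102 218.3317]
[[51, 59, 68], [120, 243, 254], [51, 59, 67], [48, 67, 81], [111, 234, 253], [118, 137, 158], [119, 137, 159], [118, 136, 158], [118, 137, 159]]
brass (273, 416, 367, 35) ((583.5922241210938, 91.71855926513672), 188.1350860595703)
brass (542, 318, 53, 83) ((682.7322998046875, 195.7281494140625), 47.81804656982422)
brass (32, 318, 54, 83) ((190.40945434570312, 192.37811279296875), 48.090003967285156)
brass (304, 203, 29, 26) ((439.3763427734375, 336.8186340332031), 12.529523849487305)
```

View pics/w7.png

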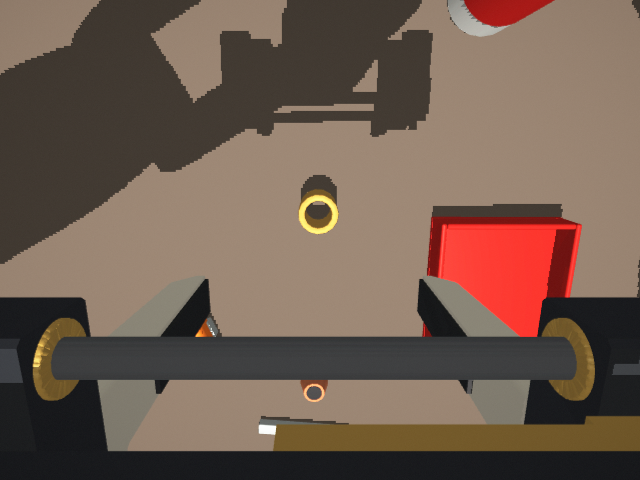

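Coupling B ring at px (318,214) → (0.440, 0.337).

>>> {"name": "carry_out", "arguments": {
  "fingers": 6.5,
  "rows": [0.4,0.3,-3,0,0.4,0.3,-6,0,0.4,0.3,-10,0,0.4,0.3,-14,0,0.4,0.3,-17,0,0.4,0.3,-19.5,0,0.4,0.3,-20.8,0,0.4,0.3,-21.4,0,0.4,0.3,-21.4,0,0.4,0.3,-21.4,0]
}}

```text
clock: 18.42
eef_pos: [0.4412, 0.3371, 0.0071]
eef_rot: [2.215, 2.227, 0.003]
ft_force: [-0.1, -0.5, 0.5]
width: 0.0649
```

>>> {"name": "carry_out", "arguments": {
  "fingers": 2,
  "rows": [0,0,0,0,0,0,0,0,0,0,0,0,0,0,0,0,0,0,0,0,0,0,0,0,0,0,0,0]
}}

```text
clock: 19.0
eef_pos: [0.4402, 0.3373, 0.0062]
eef_rot: [2.215, 2.228, 0.001]
ft_force: [-2.0, -0.1, 5.0]
width: 0.0353
```

>>> {"name": "carry_out", "arguments": {
  "rows": [0,0,2,0,0,0,5,0,0,0,9,0,0.6,-2,11,0,1.6,-5.5,11,0,2.5,-9,11,0,3.5,-12.5,11,0,4.5,-16,11,0,5.4,-19.5,11,0,6.4,-23,11,0,7.4,-26.5,11,0,7.4,-26.5,11,0]
}}

```text
clock: 20.0
eef_pos: [0.5151, 0.0663, 0.1154]
eef_rot: [2.218, 2.222, -0.002]
ft_force: [-0.6, -0.5, -1.6]
width: 0.0348
```

>>> {"name": "carry_out", "arguments": {
  "rows": [1,-3.5,0,0,1.9,-7,0,0,2.9,-10.5,0,0,3.9,-14,0,0,4.8,-17.5,0,0,5.8,-21,0,0,6.8,-24.5,0,0,7.4,-27,0,0,7.7,-28,0,0,7.7,-28,0,0,7.7,-28,0,0]
}}

```text
clock: 20.92
eef_pos: [0.5906, -0.2072, 0.1149]
eef_rot: [-2.214, -2.226, 0.0]
ft_force: [0.1, 0.8, -1.8]
width: 0.0349
```

>>> {"name": "carry_out", "arguments": {
  "rows": [0,0,-2.5,0,0,0,-5.5,0,0,0,-8,0,0,0,-9.5,0,0,0,-10.2,0,0,0,-10.4,0,0,0,-10.5,0,0,0,-10.5,0,0,0,-10.5,0]
}}

```text
clock: 21.67
eef_pos: [0.5916, -0.2074, 0.0115]
eef_rot: [2.213, 2.228, 0.001]
ft_force: [0.0, 0.3, -0.6]
width: 0.0353
```

>>> {"name": "carry_out", "arguments": {
  "fingers": 6,
  "rows": [0,0,-0.1,0,0,0,-0.1,0,0,0,-0.1,0,0,0,-0.1,0,0,0,-0.1,0,0,0,2,0,0,0,5,0,0,0,9,0,0,0,13,0,0,0,17,0,0,0,20.8,0,0,0,20.8,0]
}}

```text
clock: 22.67
eef_pos: [0.595, -0.2098, 0.2296]
eef_rot: [2.205, 2.218, 0.008]
ft_force: [-0.1, -0.6, 0.9]
width: 0.0599
```

```bash
python3 brass.py pics/w8.png
```

```text
22.6667 [ 0.595  -0.2098  0.2296] [2.2052 2.2181 0.0083]
expected px [310.8538 215.0091]
[[28, 124, 150], [66, 158, 207], [27, 122, 148], [28, 123, 149], [29, 65, 87], [104, 254, 255], [24, 120, 146], [26, 118, 144], [27, 62, 86]]
brass (164, 417, 476, 34) ((695.2510375976562, -463.65069580078125), 254.62335205078125)
brass (462, 318, 36, 82) ((767.1759033203125, -356.9126281738281), 47.57425308227539)
brass (130, 318, 35, 82) ((431.56304931640625, -355.99615478515625), 46.68827438354492)
brass (288, 183, 39, 48) ((590.43310546875, -201.86151123046875), 23.00558853149414)
brass (246, 175, 132, 144) ((594.4590454101562, -237.8345947265625), 86.51377868652344)
```

View pics/w8.png

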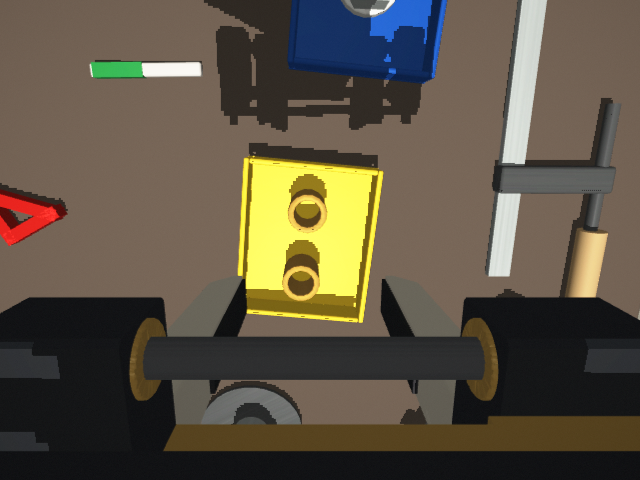

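Both couplings stand upright in yellow (px 307,212 and 301,282). Next the nozzle.

>>> {"name": "carry_out", "arguments": {
  "fingers": 9.3,
  "rows": [-1.5,3.5,0,0,-3,7,0,0,-4.5,10.6,0,0,-6,14.2,0,0,-7.5,17.8,0,0,-9,21.4,0,0,-10.5,25,0,0,-12,28.6,0,0,-13.5,32.2,0,0,-14.8,35.2,0,0,-15.6,37.1,0,0,-15.6,37.1,0,0]
}}

```text
clock: 23.72
eef_pos: [0.4329, 0.1661, 0.2174]
eef_rot: [-2.209, -2.231, 0.001]
ft_force: [0.4, 0.4, -0.6]
width: 0.0931
```

>>> {"name": "carry_out", "arguments": {
  "rows": [0,0,0,0,0,0,0,0]
}}

```text
clock: 23.88
eef_pos: [0.4349, 0.1624, 0.2178]
eef_rot: [-2.214, -2.228, 0.002]
ft_force: [0.0, -1.0, -0.1]
width: 0.0931
```

```bash
cat > red.py <<'E'
from h import *
import sys
np.set_printoptions(precision=4,suppress=True)
s=env.sense(); print(s["clock"],s["eef_pos"],s["eef_rot"])
c=env.calibration("wrist"); print("expected px z=.05",project(c,[[*s["eef_pos"][:2],.05]]))
im=env.read_camera("wrist"); cv2.imwrite(sys.argv[1],im)
H,S,V=cv2.split(cv2.cvtColor(im,cv2.COLOR_BGR2HSV)); H=H.astype(int)
for b in blobs(((H<5)|(H>176))&(S>170)&(V>60),3000):
    p=cast(c,b[:,0],.035); print("red",cv2.boundingRect(b),cv2.minAreaRect((p*1000).astype(np.float32)))
for b in blobs((H<14)&(S>120)&(V>60),200): 
    q=(cast(c,b[:,0],.05)*1000).astype(np.float32); print("copper",cv2.boundingRect(b),cv2.minEnclosingCircle(q))
E
python3 red.py pics/w9.png
```

```text
23.8833 [0.4349 0.1624 0.2178] [-2.2145 -2.2282  0.0019]
expected px z=.05 [[313.8987 220.9508]]
red (435, 13, 186, 188) ((608.0337524414062, 253.322265625), (135.45733642578125, 148.28353881835938), 0.31441730260849)
copper (301, 196, 31, 32) ((436.2173767089844, 169.96823120117188), 14.320623397827148)
copper (128, 132, 85, 80) ((315.9131774902344, 203.3887939453125), 36.02981948852539)
copper (435, 13, 186, 188) ((602.624267578125, 252.12228393554688), 94.17166137695312)
```

View pics/w9.png

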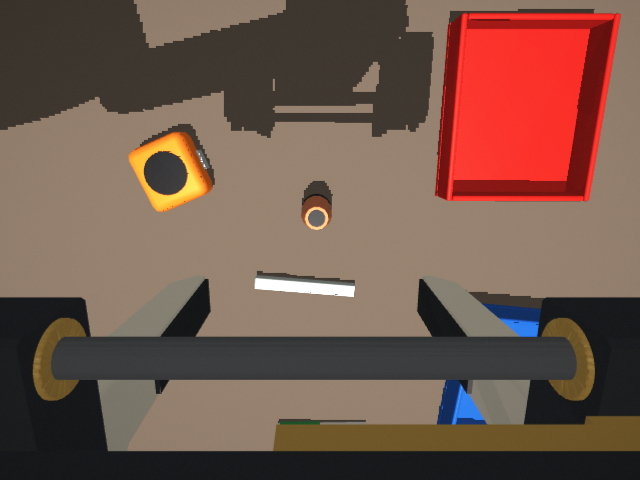

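Nozzle top ring at px (316,218) → (0.437, 0.165); red bin centre about (0.612, 0.254); the tape measure is left at px (170,172), clear of the fingers.

>>> {"name": "carry_out", "arguments": {
  "fingers": 6,
  "rows": [0.2,0.2,-3,0,0.2,0.2,-6,0,0.2,0.2,-10,0,0.2,0.2,-14,0,0.2,0.2,-17,0,0.2,0.2,-19.5,0,0.2,0.2,-20.8,0,0.2,0.2,-21.3,0,0.2,0.2,-21.3,0,0.2,0.2,-21.3,0]
}}

```text
clock: 24.77
eef_pos: [0.4378, 0.1645, 0.0062]
eef_rot: [2.216, 2.226, 0.001]
ft_force: [0.0, 0.5, 1.2]
width: 0.0599
```

>>> {"name": "carry_out", "arguments": {
  "fingers": 1.5,
  "rows": [0,0,0,0,0,0,0,0,0,0,0,0,0,0,0,0,0,0,0,0,0,0,0,0,0,0,0,0]
}}

```text
clock: 25.35
eef_pos: [0.4373, 0.1652, 0.006]
eef_rot: [2.215, 2.228, 0.001]
ft_force: [-0.3, -0.1, 3.6]
width: 0.0276
```

>>> {"name": "carry_out", "arguments": {
  "rows": [0,0,2,0,0,0,5,0,0,0,9,0,3,1.5,11,0,6,3,11,0,9,4.6,11,0,12,6.1,11,0,15,7.7,11,0,17,8.7,11,0,17.5,8.9,11,0,17.5,8.9,11,0,17.5,8.9,11,0]
}}

```text
clock: 26.35
eef_pos: [0.6111, 0.2537, 0.1147]
eef_rot: [-2.214, -2.228, 0.003]
ft_force: [0.7, -0.3, -2.0]
width: 0.0271
```

>>> {"name": "carry_out", "arguments": {
  "rows": [0,0,-2.5,0,0,0,-5.5,0,0,0,-8,0,0,0,-9.5,0,0,0,-10.2,0,0,0,-10.4,0,0,0,-10.5,0,0,0,-10.6,0,0,0,-10.6,0]
}}

```text
clock: 27.1
eef_pos: [0.6128, 0.2542, 0.0109]
eef_rot: [2.214, 2.227, 0.003]
ft_force: [-0.1, -0.7, 0.3]
width: 0.0271
```

>>> {"name": "carry_out", "arguments": {
  "fingers": 5,
  "rows": [0,0,0,0,0,0,0,0,0,0,0,0,0,0,0,0,0,0,0,0,0,0,2,0,0,0,5,0,0,0,9,0,0,0,13,0,0,0,17,0,0,0,20.8,0,0,0,20.8,0]
}}

```text
clock: 28.1
eef_pos: [0.6161, 0.2554, 0.229]
eef_rot: [2.21, 2.223, 0.021]
ft_force: [1.2, 0.5, 1.9]
width: 0.0498
```

```bash
python3 red.py pics/w10.png; python3 - <<'E'
from h import *
cv2.imwrite("pics/scene2.png",env.read_camera("scene")[100:400,150:550]); cv2.imwrite("pics/side2.png",env.read_camera("side"))
E
```

```text
28.1 [0.6161 0.2554 0.229 ] [2.2101 2.2231 0.021 ]
expected px z=.05 [[310.7921 219.4693]]
red (237, 134, 143, 161) ((614.1171264648438, 253.8781280517578), (124.94253540039062, 148.9671173095703), 0.26191484928131104)
copper (0, 230, 39, 69) ((342.5927734375, 213.38160705566406), 33.39816665649414)
copper (237, 134, 143, 161) ((613.984130859375, 257.8505554199219), 91.43128204345703)
```

View pics/w10.png

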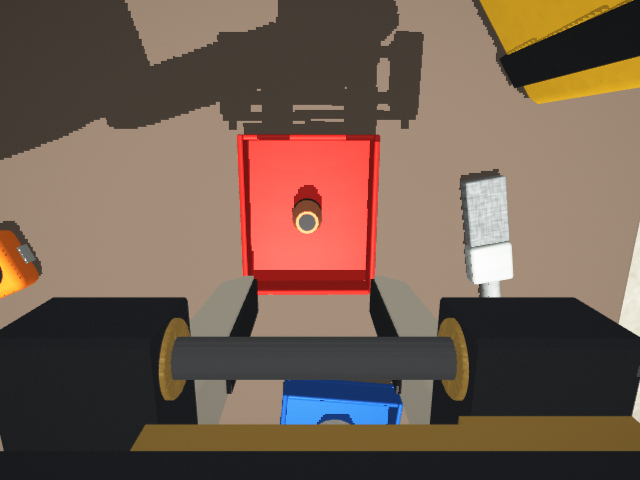

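View pics/side2.png

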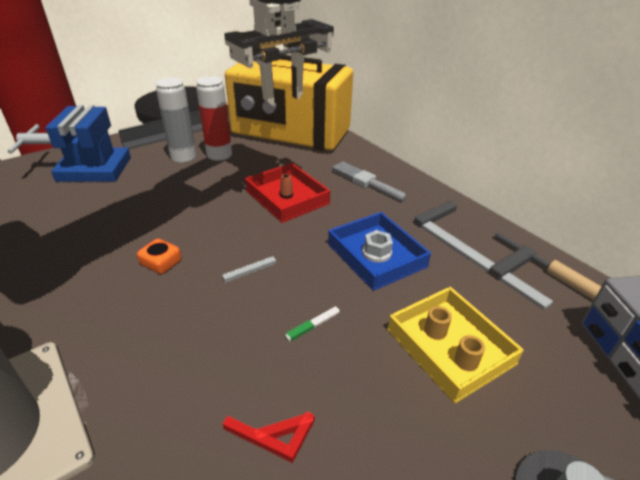

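All are placed and upright: nozzle in red (side 286,185), nut flat on washer in blue (378,245), couplings in yellow (438,321 and 470,352). Marker and offcut are at the same pixels as at the start. Handing in after settling.

>>> {"name": "carry_out", "arguments": {
  "rows": [0,0,0,0,0,0,0,0,0,0,0,0,0,0,0,0]
}}

```text
clock: 28.58
eef_pos: [0.6114, 0.2538, 0.216]
eef_rot: [-2.214, -2.227, 0.003]
ft_force: [0.2, -0.4, 0.0]
width: 0.0504
```

```bash
python3 -c "
from workcell import env
print(env.close_job())"
```

```text
the job is handed in; nothing more can be done
None
```

All five fittings are in their bins, and I handed the job in at about 28.6 s of the 136 s allowed. No verdict came back.

- **Blue bin:** the washer lies flat about 1 mm from the bin centre. The nut is flat on top, within about 2 mm of the washer's centre by the wrist camera.
- **Yellow bin:** both couplings stand upright side by side. I set them down 64 mm apart along the bin's long side.
- **Red bin:** the nozzle stands wide end down, about 2 mm from the bin centre.
- **Bystanders:** the marker and offcut look unmoved, at the same pixels in the side picture as at the start.

The last wrist and side pictures showed everything upright and released, with the gripper raised well clear. None of the checks failed. One disagreed: the gripper read 54.4 mm on the 56 mm washer. In the first pictures, the scene and side views placed coupling A about 18 mm apart. The close wrist view settled that before I gripped it.

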